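# Put the sanding sleeves back on the dowel rack in order of size

### The arm

A 6-joint arm with a two-finger parallel gripper is mounted at the origin on the work surface. World frame = base frame: x ahead of the robot, y to its left, z up, the work surface at z = 0. Lengths are in m, angles in rad, forces in N, time in s.
With the tool pointing down it reaches from about 0.35 to 0.775 m from the base axis. Payload 5.5 kg.
Tool frame: the origin (TCP) lies at the very end of the fingers, on their centre line; the grasp point (between the pads) lies 19 mm behind it; z points along the fingers, y is the line along which they close (so a half turn about z gives the same grasp; the last joint's range is limited). The gripper opens to 85 mm and grips with 20 to 120 N. Pads are 22 mm wide; open, the fingers measure 114 mm over their backs; the gripper's body (76 mm by 85 mm) begins 54 mm behind the grasp point. The pads swing forward as they close: fully open they stand 13 mm farther back than shut.
Start: joints at [-1.37, 0.313, 0.046, 1.304, 0, 1.431], TCP at [0.192, -0.542, 0.231] pointing down, gripper open.
Joint ranges: [-2.76, 2.76], [-0.86, 1.69], [-1.03, 1.26], [-2.2, 2.34], [-1.47, 1.5], [-3.14, 3.14]. Speed limits (rad/s): [2.57, 2.57, 3.14, 3.14, 3.14, 3.14].

### API

Orientations are given as a unit quaternion [w, x, y, z].
In Python, from workcell import env gives the robot as it stands. The module is installed in compiled form; this text tells all that it offers.
- The arm moves only by the tool jog_arm, never from a script. Its argument "rows" is a list of rows, each a list of 6 numbers: the shift along the world's x, y, z in units of 40 mm (1.0 is 40 mm), then the turn, a rotation vector about the world's x, y, z in units of 6 degrees (1.0 is 6 degrees). In form: [[x, y, z, wx, wy, wz], ...]. A call has 1 to 12 rows; each row is the pose to reach, as a shift and turn from the pose commanded when the call began; what a row does not reach only later rows make up. A row lasts 1/12 s, in which the tool goes at most 41.7 mm and 7.16 degrees, less where a joint would pass 70% of its speed; a pose out of reach is approached as far as the arm can. A call with a gripper value outside its range is refused whole. "jaw" is the gripper command: -1 is fully open, 1 is shut, values between are in proportion, set as the call begins (left out, the last holds). The fingers move at their own pace and stop on an object; "force" is the grip in N (left out, the last holds). Time passes only in rows, so rows that repeat a pose let the fingers close. It gives the time, the measured TCP pose, the force, the opening and the grip force at its end, in the units of the state.
- env.get_state(): the state, without advancing time (a new reading comes with each control period).
- env.read_camera(name): name is "scene" or "side" or "wrist"; returns a dict with "pixels" (384x512x3 uint8, red, green, blue), "mtx" (3x3 intrinsics, pixels), "cam_to_world" (4x4, takes a point from camera to world coordinates). Camera axes: x right, y up, looking along -z (the intrinsics and any distortion apply to the point x, -y, -z); pixel columns grow to the right and rows downward; lengths in m; the calibration is good to about 2 mm. A picture is of the moment at which its call begins. There is no depth.
- env.hand_in(): hands the job in; it is judged then, once.
The state is a dict: "clock": time; "joint_pos": joint angles; "qvel": joint speeds; "tau": joint torques, N m; "tcp_pos": TCP position; "orientation": TCP orientation; "wrist_force": force on the tool from outside, world axes, zero at the start; "ft_torque": the same for the moment, N m; "finger_gap": finger opening in m; "grip_force": force on a finger pad.
Only numpy, scipy, OpenCV 4.12 (cv2) and the standard library are available. Lean on these libraries where they do the work, as an engineer would, in place of code of your own. Each camera call takes 0.05 s, during which the arm holds its last target. There are 200 camera calls.

### The job

Put the four loose sanding sleeves back on their wooden rack in order of size: slip one over each dowel, thinnest at the narrow end of the board through to the fattest at the wide end, each standing upright on the board and let go. Leave the brown bottle and the wax tin standing where they are.

Things in the scene. Friction and masses are not known exactly. Their poses are not given: they have to be found in the camera images.
- sleeve_30_mid (a point): Centre, half-way up, of a loose hollow sanding sleeve: an orange-brown abrasive tube with a kraft-paper core, open at both ends, outside diameter 30 mm, bore 25 mm (wall 2.5 mm), 76 mm tall, standing upright on the bench at the start; its z axis is the tube's axis. The thinnest of the four. Light (tens of grams); grasp it across the outside from above.
- sleeve_41_mid (a point): Centre, half-way up, of a loose hollow sanding sleeve: an orange-brown abrasive tube with a kraft-paper core, open at both ends, outside diameter 41 mm, bore 36 mm (wall 2.5 mm), 76 mm tall, standing upright on the bench at the start; its z axis is the tube's axis. The second thinnest. Light (tens of grams); grasp it across the outside from above.
- sleeve_52_mid (a point): Centre, half-way up, of a loose hollow sanding sleeve: an orange-brown abrasive tube with a kraft-paper core, open at both ends, outside diameter 52 mm, bore 47 mm (wall 2.5 mm), 76 mm tall, standing upright on the bench at the start; its z axis is the tube's axis. The second fattest. Light (tens of grams); grasp it across the outside from above.
- sleeve_63_mid (a point): Centre, half-way up, of a loose hollow sanding sleeve: an orange-brown abrasive tube with a kraft-paper core, open at both ends, outside diameter 63 mm, bore 58 mm (wall 2.5 mm), 76 mm tall, standing upright on the bench at the start; its z axis is the tube's axis. The fattest of the four. Light (tens of grams); grasp it across the outside from above.
- dowel_1_foot (a point): Foot, on the board's top face 18 mm above the bench, of the dowel at the narrow end of the board: upright, dark wood, 8 mm thick, 42 mm tall, tip tapered. The four stand in a straight row on a fixed plywood rack board, 285 mm long, tapering from 50 mm wide at the narrow end to 112 mm at the wide end. x runs along the row towards the wide end, z up.
- dowel_2_foot (a point): Foot, on the board's top face 18 mm above the bench, of the dowel next after the narrow-end one (58 mm from it): upright, dark wood, 8 mm thick, 42 mm tall, tip tapered. The four stand in a straight row on a fixed plywood rack board, 285 mm long, tapering from 50 mm wide at the narrow end to 112 mm at the wide end. x runs along the row towards the wide end, z up.
- dowel_3_foot (a point): Foot, on the board's top face 18 mm above the bench, of the dowel the third from the narrow end (70 mm from the second): upright, dark wood, 8 mm thick, 42 mm tall, tip tapered. The four stand in a straight row on a fixed plywood rack board, 285 mm long, tapering from 50 mm wide at the narrow end to 112 mm at the wide end. x runs along the row towards the wide end, z up.
- dowel_4_foot (a point): Foot, on the board's top face 18 mm above the bench, of the dowel at the wide end of the board (82 mm from the third): upright, dark wood, 8 mm thick, 42 mm tall, tip tapered. The four stand in a straight row on a fixed plywood rack board, 285 mm long, tapering from 50 mm wide at the narrow end to 112 mm at the wide end. x runs along the row towards the wide end, z up.
- oil_bottle_mid (a point): Centre, half-way up, of a small brown glass bottle with black cap, 48 mm across, 88 mm tall, standing loose among the sleeves; leave it alone.
- wax_tin_mid (a point): Centre, half-way up, of a round flat aluminium tin with a pale yellow disc on its lid, 65 mm across, 28 mm tall, loose among the sleeves; leave it alone.
Mind the look-alikes: they are no part of the job. What is shaped like the part that bears sleeve_63_mid but turquoise is not meant.

How it is judged:
At the end, for the whole second after the job is handed in: Each sleeve stands upright (0.06 rad) and at rest on the rack board (height within 4 mm), its own dowel inside its bore (dowel axis under 12.5/18/23.5/29 mm from the axis of the 30/41/52/63 mm sleeve), thinnest at the narrow end to fattest at the wide end, all let go (horizontal distance between sleeve_30_mid and dowel_1_foot below 0.0125 m and height (world z) of sleeve_30_mid between 0.052 and 0.06 m and angle between the z axis of sleeve_30_mid and the z axis of dowel_1_foot, either way round below 0.06 rad and linear speed of each of sleeve_30, sleeve_41, sleeve_52, sleeve_63 below 0.02 m/s and horizontal distance between sleeve_41_mid and dowel_2_foot below 0.018 m and height (world z) of sleeve_41_mid between 0.052 and 0.06 m and angle between the z axis of sleeve_41_mid and the z axis of dowel_2_foot, either way round below 0.06 rad and horizontal distance between sleeve_52_mid and dowel_3_foot below 0.0235 m and height (world z) of sleeve_52_mid between 0.052 and 0.06 m and angle between the z axis of sleeve_52_mid and the z axis of dowel_3_foot, either way round below 0.06 rad and horizontal distance between sleeve_63_mid and dowel_4_foot below 0.029 m and height (world z) of sleeve_63_mid between 0.052 and 0.06 m and angle between the z axis of sleeve_63_mid and the z axis of dowel_4_foot, either way round below 0.06 rad); the robot touches nothing.
It fails at once if the brown bottle is knocked over or shifted by more than 20 mm (distance of oil_bottle_mid from where it was at the start of the episode above 0.02 m or angle between oil_bottle_mid's own z axis and vertical above 0.5 rad).
It fails at once if the wax tin is knocked over or shifted by more than 20 mm (distance of wax_tin_mid from where it was at the start of the episode above 0.02 m or angle between wax_tin_mid's own z axis and vertical above 0.5 rad).
It also fails if it takes over 122 s, if anything falls off the work surface, if the arm or the gripper's body presses on something with over 40 N, if the wrist force passes 120 N, or if a joint passes its speed limit or range.

## Working session

There is one attempt and no reset: what is moved stays moved. The work goes in short steps, Python scripts to look and compute and a tool call to move; the robot and the scene stay as the last step left them, time stands still between calls to the robot, and variables do not carry over. Pictures are saved under pics/ and viewed, at most 14 in all, crops included, and the job is handed in when it is done.

Besides the shell and the picture viewer there is one more tool, called as name(argument=value, ...) on one line, values as JSON. jog_arm: Moves the arm, as the interface text tells. Its arguments: {"type":"object","properties":{"rows":{"type":"array","items":{"type":"array","items":{"type":"number"}}},"jaw":{"type":"number"},"force":{"type":"number"}},"required":["rows"]}

```bash
mkdir -p pics; python3 - <<'E'
from workcell import env
import cv2,pickle,numpy as np
d={n:env.read_camera(n) for n in("scene","side","wrist")}
pickle.dump(d,open("d0.pkl","wb"))
np.set_printoptions(precision=4,suppress=True)
for n in d:
    cv2.imwrite(f"pics/{n}0.png",d[n]["pixels"][:,:,::-1]); print(n,d[n]["mtx"].tolist(),d[n]["cam_to_world"],d[n].keys())
print(env.get_state())
E
```

```text
scene [[437.48714648053937, 0.0, 260.332181161422], [0.0, 437.48714648053937, 193.58370380807287], [0.0, 0.0, 1.0]] [[-0.2424 -0.4825  0.8417  1.3882]
 [ 0.9699 -0.1425  0.1977  0.154 ]
 [ 0.0245  0.8642  0.5025  0.5623]
 [ 0.      0.      0.      1.    ]] dict_keys(['pixels', 'mtx', 'cam_to_world'])
side [[451.57928832031325, 0.0, 256.27354489193823], [0.0, 451.57928832031325, 200.61570477450098], [0.0, 0.0, 1.0]] [[-0.9864  0.1218 -0.1103  0.4432]
 [-0.1642 -0.7092  0.6856  0.7629]
 [ 0.0052  0.6944  0.7196  0.9278]
 [ 0.      0.      0.      1.    ]] dict_keys(['pixels', 'mtx', 'cam_to_world'])
wrist [[288.94398437132736, 0.0, 255.82672598073935], [0.0, 288.94398437132736, 194.57343005657248], [0.0, 0.0, 1.0]] [[ 0.3352  0.909   0.2475  0.2538]
 [-0.9421  0.324   0.0861 -0.5191]
 [-0.0019 -0.262   0.9651  0.3738]
 [ 0.      0.      0.      1.    ]] dict_keys(['pixels', 'mtx', 'cam_to_world'])
{'clock': 0.15, 'joint_pos': array([-1.3696,  0.3138,  0.0452,  1.3036, -0.    ,  1.4312]), 'qvel': array([-0.0004, -0.0025,  0.006 , -0.0009, -0.0037,  0.0012]), 'tau': array([  0.0017, -48.1067,  29.8814,   0.014 ,  -0.0001,  -0.    ]), 'tcp_pos': array([ 0.1921, -0.5416,  0.2306]), 'orientation': array([-0.0007,  0.9855,  0.1696, -0.    ]), 'wrist_force': array([ 0.0723, -0.0596, -1.4913]), 'ft_torque': array([-0.0145, -0.0523, -0.0041]), 'grip_force': 0.0, 'finger_gap': 0.08529510225052551}
```

View pics/scene0.png

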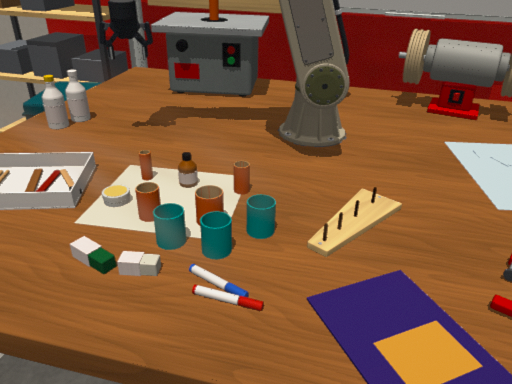

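View pics/side0.png

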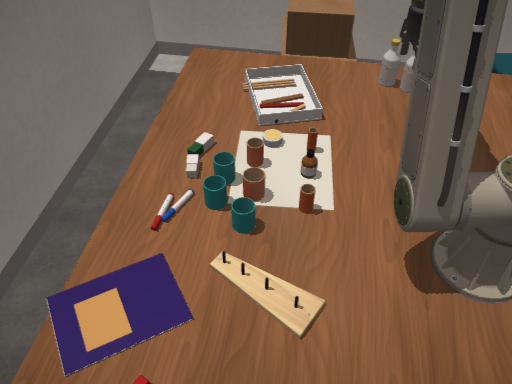

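The scene view shows four orange sleeves, at (146,165), (242,178), (148,202) and (209,205), plus three turquoise look-alikes at (170,226), (216,235) and (261,217). The bottle is at (187,170), the tin at (116,195), and the rack runs from (325,240) to (375,195). I'll enlarge it to confirm.

```bash
python3 - <<'E'
import pickle,cv2,numpy as np
d=pickle.load(open("d0.pkl","rb"))
a=d["scene"]["pixels"][140:265,80:290,::-1];b=d["side"]["pixels"][120:235,190:340,::-1]
A=cv2.resize(a,(504,300),interpolation=cv2.INTER_CUBIC);B=cv2.resize(b,(391,300),interpolation=cv2.INTER_CUBIC)
a2=d["scene"]["pixels"][180:255,300:410,::-1];b2=d["side"]["pixels"][245:335,200:330,::-1]
A2=cv2.resize(a2,(440,300),interpolation=cv2.INTER_CUBIC);B2=cv2.resize(b2,(360,300)[:2] if 0 else (433,300),interpolation=cv2.INTER_CUBIC)
t=np.zeros((600,800,3),np.uint8)
t[:300,:410]=cv2.resize(A,(410,244))[0:0].shape and np.pad(cv2.resize(A,(410,244)),((0,56),(0,0),(0,0)))
t[:300,410:800]=cv2.resize(B,(390,300));t[300:,:410]=cv2.resize(a2,(410,300),interpolation=cv2.INTER_CUBIC)
t[300:,410:800]=cv2.resize(b2,(390,300),interpolation=cv2.INTER_CUBIC)
cv2.imwrite("pics/crop1.png",t)
E
```

```text
(no output)
```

View pics/crop1.png

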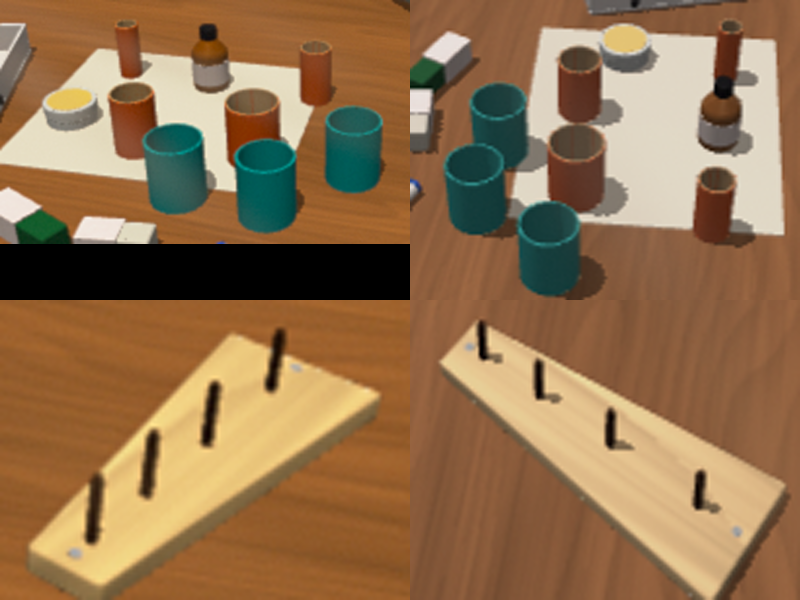

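The crop confirms it. The orange sleeves, by scene pixel, are 30 (146,165), 41 (242,178), 52 (148,202) and 63 (209,205). The turquoise tubes are decoys. The narrow end of the rack is the dowel at (325,240) in the scene view.

```bash
cat > h.py <<'E'
import numpy as np,cv2
from scipy.optimize import least_squares,minimize
def proj(c,P):
    T=np.linalg.inv(c["cam_to_world"]);p=np.atleast_2d(P)@T[:3,:3].T+T[:3,3]
    q=np.c_[p[:,0]/-p[:,2],-p[:,1]/-p[:,2]]; K=c["mtx"]
    return q*[K[0,0],K[1,1]]+K[:2,2]
def ray(c,uv,z):
    K=c["mtx"];d=c["cam_to_world"][:3,:3]@np.array([(uv[0]-K[0,2])/K[0,0],-(uv[1]-K[1,2])/K[1,1],-1]);o=c["cam_to_world"][:3,3]
    return o+d*(z-o[2])/d[2]
th=np.linspace(0,2*np.pi,60)
def circ(x,y,r,z): return np.c_[x+r*np.cos(th),y+r*np.sin(th),0*th+z]
def score(c,red,ign,x,y,r,h,S=8,m=12):
    out=proj(c,np.r_[circ(x,y,r,0),circ(x,y,r,h)]);inn=proj(c,circ(x,y,r-.0025,h))
    return out,inn
def mk(shape,poly,val=1):
    a=np.zeros(shape,np.uint8);cv2.fillPoly(a,[np.round(poly*16).astype(np.int32)],1,cv2.LINE_8,4);return a
def fit(c,uv,D,h=.076,hue=None):
    px=c["pixels"].astype(float);U=6
    x0,y0=int(uv[0])-40,int(uv[1])-40
    big=cv2.resize(c["pixels"][y0:y0+80,x0:x0+80],None,fx=U,fy=U,interpolation=cv2.INTER_LINEAR).astype(float)
    R,G,B=big[...,0],big[...,1],big[...,2]
    red=R>2.05*G; ign=(G>R*1.1)
    f=lambda P:(proj(c,P)-[x0,y0]+.5)*U-.5
    g=ray(c,uv,h/2)
    def cost(v):
        o=cv2.convexHull(np.r_[f(circ(*v,D/2,0)),f(circ(*v,D/2,h))].astype(np.float32))[:,0]
        M=mk(red.shape,o);I=mk(red.shape,f(circ(*v,D/2-.0025,h)))
        roi=cv2.dilate(M,np.ones((25,25),np.uint8))
        k=(roi>0)&(I==0)&~ign
        return ((M>0)!=red)[k].sum()/U/U
    best=min(((cost((g[0]+a,g[1]+b)),g[0]+a,g[1]+b) for a in np.arange(-.012,.013,.004) for b in np.arange(-.012,.013,.004)))
    s=minimize(cost,best[1:],method="Nelder-Mead",options=dict(initial_simplex=np.array(best[1:])+[[0,0],[.003,0],[0,.003]],xatol=1e-4))
    return s.x,s.fun
E
python3 - <<'E'
from h import *;import pickle
np.set_printoptions(precision=4,suppress=True)
d=pickle.load(open("d0.pkl","rb"));S,E=d["scene"],d["side"]
ts=np.array([[326,224],[341,213],[357.4,200.5],[375.1,187.5]]);fs=np.array([[324.7,240.3],[339.7,228.6],[355.5,215.9],[372.7,202]])
te=np.array([[224,251.6],[242.7,263.3],[266.7,277.7],[296.7,296.3]]);fe=np.array([[224.7,262.4],[243.3,274.4],[267.3,289.1],[297,307.2]])
L=np.array([0,58,128,210])/1e3
def P(v,z): return np.c_[v[0]+L*np.cos(v[2]),v[1]+L*np.sin(v[2]),L*0+z]
for nm,w in(("both",(1,1)),("scene",(1,0)),("side",(0,1))):
    r=least_squares(lambda v:np.r_[w[0]*(proj(S,P(v,.059))-ts).ravel(),w[0]*(proj(S,P(v,.018))-fs).ravel(),w[1]*(proj(E,P(v,.059))-te).ravel(),w[1]*(proj(E,P(v,.018))-fe).ravel()],[*ray(S,fs[0],.018)[:2],np.arctan2(*(ray(S,fs[3],.018)-ray(S,fs[0],.018))[1::-1])])
    print(nm,r.x,abs(r.fun).max(),P(r.x,0)[:,:2].ravel())
for n,D,a,b in((30,.03,(146,165),(312,139)),(41,.041,(242,178),(307,198)),(52,.052,(148,202),(255,152)),(63,.063,(209,207),(254,183))):
    print(n,*fit(S,a,D),*fit(E,b,D))
for n,a,b,h in(("bottle",(187.5,172),(309,165),.04),("tin",(116,192),(272,135),.028),("t1",(170,226),(224,169),.038),("t2",(216,235),(215,193),.038),("t3",(261,217),(244,216),.038)): print(n,ray(S,a,h)[:2],ray(E,b,h)[:2])
E
```

```text
both [0.6258 0.1172 2.6748] 1.0694633452918083 [0.6258 0.1172 0.574  0.1433 0.5114 0.1748 0.4382 0.2117]
scene [0.6277 0.1168 2.6762] 0.5785949003935684 [0.6277 0.1168 0.5759 0.1428 0.5133 0.1743 0.44   0.211 ]
side [0.6251 0.1179 2.6743] 0.8474797206737321 [0.6251 0.1179 0.5733 0.1441 0.5108 0.1756 0.4376 0.2126]
30 [ 0.4433 -0.3841] 244.5 [ 0.452  -0.3864] 87.22222222222223
41 [ 0.4405 -0.119 ] 190.11111111111111 [ 0.4474 -0.1183] 111.02777777777777
52 [ 0.7265 -0.1872] 0.0 [ 0.6119 -0.3029] 348.8888888888889
63 [ 0.6149 -0.1395] 115.72222222222223 [0.5909 0.0847] 0.0
bottle [ 0.4594 -0.2582] [ 0.4495 -0.2539]
tin [ 0.5845 -0.3916] [ 0.5794 -0.3927]
t1 [ 0.695  -0.2013] [ 0.6941 -0.196 ]
t2 [ 0.699  -0.0984] [ 0.6976 -0.0945]
t3 [ 0.6084 -0.0262] [ 0.6023 -0.0235]
```

```bash
python3 - <<'E'
s=open("h.py").read()
s=s.replace("red=R>2.05*G; ign=(G>R*1.1)","""red=(R>TH*G)&(R>50); ign=(G>R*1.1)
    n,lab,st,ce=cv2.connectedComponentsWithStats(red.astype(np.uint8)); k=min((i for i in range(1,n) if st[i,4]>2000),key=lambda i:np.hypot(*(ce[i]-40*U))); red=lab==k""")
s=s.replace("k=(roi>0)&(I==0)&~ign","k=(I==0)&~ign").replace("return ((M>0)!=red)[k].sum()/U/U","return (((M>0)!=red)[k].sum()+(red&(I>0)).sum())/U/U").replace("th=np","TH=2.3\nth=np",1)
open("h.py","w").write(s)
E
python3 - <<'E'
import h;from h import *;import pickle
np.set_printoptions(precision=4,suppress=True)
d=pickle.load(open("d0.pkl","rb"));S,E=d["scene"],d["side"]
for uv in((209,212),(146,168),(242,184),(148,207)): print(S["pixels"][uv[1],uv[0]],end="")
for uv in((254,190),(312,140),(307,204),(255,158),(260,300-70),(320,210)): print(E["pixels"][uv[1],uv[0]],end="")
print()
for t in (2.1,2.5):
  h.TH=t
  for n,D,a,b in((30,.03,(146,165),(312,139)),(41,.041,(242,178),(307,198)),(52,.052,(148,202),(255,152)),(63,.063,(209,207),(254,183))):
    print(t,n,*fit(S,a,D),*fit(E,b,D))
E
```

```text
[ 79 106  87][139  77  48][132  56  16][136  67  39][92 52 38][86 38 19][85 39 21][91 49 35][77 51 33][77 53 36]
2.1 30 [ 0.2488 -0.2916] 215.55555555555554 [ 0.452  -0.3864] 90.8611111111111
2.1 41 [ 0.44 -0.12] 223.5277777777778 [ 0.4475 -0.119 ] 142.83333333333334Traceback (most recent call last):
  File "<stdin>", line 10, in <module>
  File "h.py", line 24, in fit
    n,lab,st,ce=cv2.connectedComponentsWithStats(red.astype(np.uint8)); k=min((i for i in range(1,n) if st[i,4]>2000),key=lambda i:np.hypot(*(ce[i]-40*U))); red=lab==k
                                                                          ~~~^^^^^^^^^^^^^^^^^^^^^^^^^^^^^^^^^^^^^^^^^^^^^^^^^^^^^^^^^^^^^^^^^^^^^^^^^^^^^^
ValueError: min() iterable argument is empty
```

jog_arm(rows=[[6.7,8.5,2,0,0,0],[6.7,8.5,2,0,0,0],[6.7,8.5,2,0,0,0],[6.7,8.5,2,0,0,0],[6.7,8.5,2,0,0,0],[6.7,8.5,2,0,0,0],[6.7,8.5,2,0,0,0],[6.7,8.5,2,0,0,0],[6.7,8.5,2,0,0,0],[6.7,8.5,2,0,0,0],[6.7,8.5,2,0,0,0],[6.7,8.5,2,0,0,0]], jaw=-1, force=30)

```text
clock: 1.15
tcp_pos: [0.4626, -0.1985, 0.3122]
orientation: [0.0, 0.985, 0.172, 0.001]
wrist_force: [-0.1, -0.4, -1.4]
finger_gap: 0.0853
grip_force: 0.0
```

```bash
python3 - <<'E'
import h;from h import *;import pickle
from workcell import env
np.set_printoptions(precision=4,suppress=True)
w=env.read_camera("wrist");pickle.dump(w,open("w1.pkl","wb"));cv2.imwrite("pics/w1.png",w["pixels"][:,:,::-1])
print(w["cam_to_world"])
d=pickle.load(open("d0.pkl","rb"));S,E=d["scene"],d["side"]
h.TH=1.68
for n,D,a,b in((30,.03,(146,165),(312,139)),(41,.041,(242,178),(307,198)),(52,.052,(148,202),(255,152)),(63,.063,(209,207),(254,183))):
    print(n,*fit(S,a,D),*fit(E,b,D))
E
```

```text
[[ 0.3406  0.9078  0.2447  0.5238]
 [-0.9402  0.3289  0.0888 -0.1756]
 [ 0.0001 -0.2603  0.9655  0.4556]
 [ 0.      0.      0.      1.    ]]
30 [ 0.4451 -0.3832] 68.91666666666667 [ 0.452  -0.3857] 61.833333333333336
41 [ 0.444  -0.1185] 45.80555555555555 [ 0.4442 -0.1169] 67.30555555555556
52 [ 0.6161 -0.2878] 106.16666666666667 [ 0.6208 -0.2903] 83.25
63 [ 0.5982 -0.1476] 97.44444444444444 [ 0.599  -0.1456] 182.7777777777778
```

View pics/w1.png

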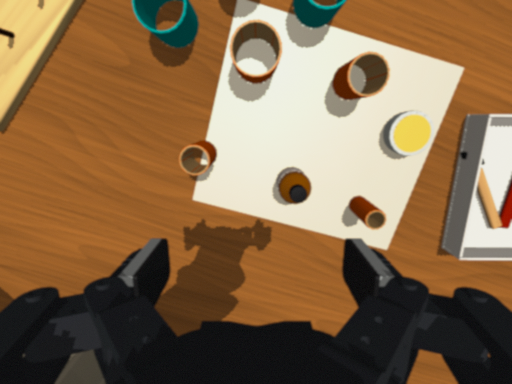

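The wrist view shows the top rims of 30 at (374,217), 41 at (194,160), 52 at (368,75) and 63 at (256,51), with the bottle cap at (297,194) and the tin at (410,133).

```bash
python3 - <<'E'
from h import *;import pickle
np.set_printoptions(precision=4,suppress=True)
w=pickle.load(open("w1.pkl","rb"))
for n,u,z in((30,(374,217),.076),(41,(194.5,160),.076),(52,(367.5,75),.076),(63,(256,51),.076),("bot",(297,194),.088),("tin",(410,133),.028),("tq",(167,13),.076)): print(n,ray(w,u,z))
E
```

```text
30 [ 0.4532 -0.3759  0.076 ]
41 [ 0.4445 -0.1184  0.076 ]
52 [ 0.6167 -0.2874  0.076 ]
63 [ 0.5954 -0.1499  0.076 ]
bot [ 0.4499 -0.2601  0.088 ]
tin [ 0.5785 -0.3936  0.028 ]
tq [ 0.5981 -0.0388  0.076 ]
```

jog_arm(rows=[[-0.4,2.1,-2.8,0,0,1.1],[-0.4,2.1,-2.8,0,0,2.2],[-0.4,2.1,-2.8,0,0,3.3],[-0.4,2.1,-2.8,0,0,4.4],[-0.4,2.1,-2.8,0,0,5.5],[-0.4,2.1,-2.8,0,0,6.6],[-0.4,2.1,-2.8,0,0,7.7],[-0.4,2.1,-2.8,0,0,8.8],[-0.4,2.1,-2.8,0,0,9.9],[-0.4,2.1,-2.8,0,0,11],[-0.4,2.1,-2.8,0,0,12],[-0.4,2.1,-2.8,0,0,13]])

```text
clock: 2.2
tcp_pos: [0.4433, -0.1189, 0.1988]
orientation: [-0.0, 0.658, 0.753, -0.0]
wrist_force: [0.3, -0.4, 0.4]
finger_gap: 0.0856
grip_force: 0.0
```

jog_arm(rows=[[0,0,0,0,0,1.1],[0,0,0,0,0,2.2],[0,0,0,0,0,3.3],[0,0,0,0,0,4.4],[0,0,0,0,0,5.5],[0,0,0,0,0,6.6],[0,0,0,0,0,7.7],[0,0,0,0,0,8.8],[0,0,0,0,0,9.25],[0,0,0,0,0,9.25],[0,0,0,0,0,9.25],[0,0,0,0,0,9.25]])

```text
clock: 3.2
tcp_pos: [0.4438, -0.1184, 0.1991]
orientation: [-0.0, 0.234, 0.972, 0.0]
wrist_force: [0.5, 0.9, -0.4]
finger_gap: 0.0854
grip_force: 0.0
```

```bash
python3 - <<'E'
from h import *;import pickle
from scipy.spatial.transform import Rotation as Ro
from workcell import env
s=env.get_state();q=s["orientation"];R=Ro.from_quat(np.roll(q,-1)).as_matrix()
print(s["joint_pos"].round(3),s["tcp_pos"].round(4),R.round(3).tolist(),np.degrees(np.arctan2(R[1,1],R[0,1])))
w=env.read_camera("wrist");pickle.dump(w,open("w2.pkl","wb"));cv2.imwrite("pics/w2.png",w["pixels"][:,:,::-1])
E
```

```text
[-0.436  0.104 -0.298  1.169 -0.     0.037] [ 0.4438 -0.1184  0.1991] [[-0.89, 0.456, -0.0], [0.456, 0.89, 0.0], [0.0, -0.0, -1.0]] 62.888025932237014
```

View pics/w2.png

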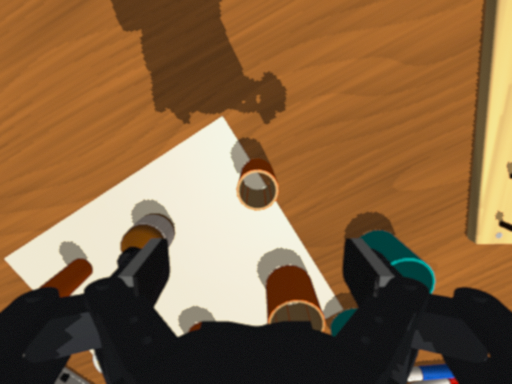

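The rim of the 41 sleeve is at (258,190), midway between the fingers. I'll descend and grip.

jog_arm(rows=[[0,0,-0.8,0,0,0],[0,0,-1.6,0,0,0],[0,0,-2.4,0,0,0],[0,0,-3.2,0,0,0],[0,0,-3.97,0,0,0],[0,0,-3.97,0,0,0],[0,0,-3.97,0,0,0]])

```text
clock: 3.83
tcp_pos: [0.4426, -0.1173, 0.0396]
orientation: [-0.002, 0.234, 0.972, 0.0]
wrist_force: [0.2, 0.8, -0.1]
finger_gap: 0.0856
grip_force: 0.0
```

jog_arm(rows=[[0,0,0,0,0,0],[0,0,0,0,0,0],[0,0,0,0,0,0],[0,0,0,0,0,0],[0,0,0,0,0,0],[0,0,0,0,0,0],[0,0,0,0,0,0],[0,0,0,0,0,0]], jaw=1, force=30)

```text
clock: 4.5
tcp_pos: [0.4456, -0.1186, 0.0423]
orientation: [0.002, 0.233, 0.972, -0.0]
wrist_force: [-0.3, 1.0, 6.6]
finger_gap: 0.0409
grip_force: 29.5
```

jog_arm(rows=[[0,0,1,0,0,0],[0,0,2,0,0,0],[0,0,3,0,0,0],[0.8,1.6,3,0,0,0],[1.2,2.4,3,0,0,0],[1.6,3.2,3,0,0,0],[2,4,3,0,0,0],[2.4,4.8,3,0,0,0],[2.8,5.6,3,0,0,0],[3.26,6.54,3,0,0,0],[3.26,6.54,3,0,0,0],[3.26,6.54,3,0,0,0]])

```text
clock: 5.5
tcp_pos: [0.5751, 0.1459, 0.1605]
orientation: [0.0, 0.231, 0.973, 0.0]
wrist_force: [0.1, -0.8, -0.6]
finger_gap: 0.0409
grip_force: 30.8
```

```bash
python3 - <<'E'
from h import *;import pickle
from workcell import env
w={n:env.read_camera(n) for n in("wrist","scene","side")};pickle.dump(w,open("w3.pkl","wb"));print(env.get_state()["tcp_pos"])
cv2.imwrite("pics/w3.png",np.hstack([cv2.resize(w["wrist"]["pixels"],(440,330)),w["side"]["pixels"][20:350,150:510]])[:,:,::-1])
E
```

```text
[0.57404425 0.14284048 0.16071786]
```

View pics/w3.png

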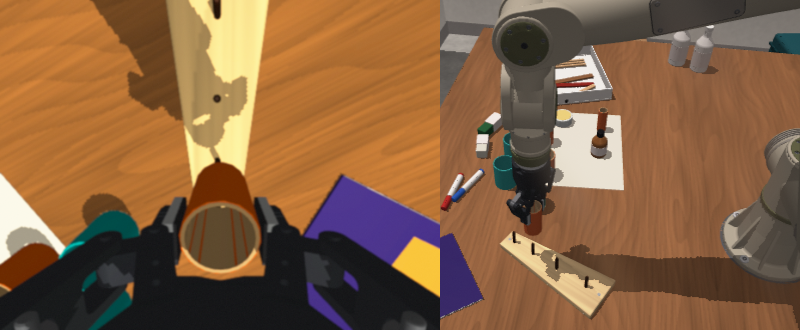

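The wrist view shows the tube held upright and aligned with the dowel row (dowel tips near x≈217). I'll check the dowel coordinates from it.

```bash
python3 - <<'E'
from h import *;import pickle
w=pickle.load(open("w3.pkl","rb"))["wrist"]
k=512/440
for u in((217,98),(216,160),(217,16)): print(ray(w,np.array(u)*k,.058).round(4))
for p in((.6258,.1172),(.574,.1433),(.5114,.1748),(.4382,.2117)): print((proj(w,[[*p,.018],[*p,.06]])/k).round(1).tolist())
cv2.imwrite("pics/w3c.png",cv2.resize(w["pixels"][0:210,150:350,::-1],(571,600)))
E
```

```text
[0.5125 0.1745 0.058 ]
[0.5662 0.1461 0.058 ]
[0.4504 0.2059 0.058 ]
[[217.5, 204.4], [217.1, 220.1]]
[[217.4, 158.9], [217.0, 168.3]]
[[217.3, 97.3], [216.8, 96.8]]
[[217.1, 14.0], [216.6, -2.4]]
```

View pics/w3c.png

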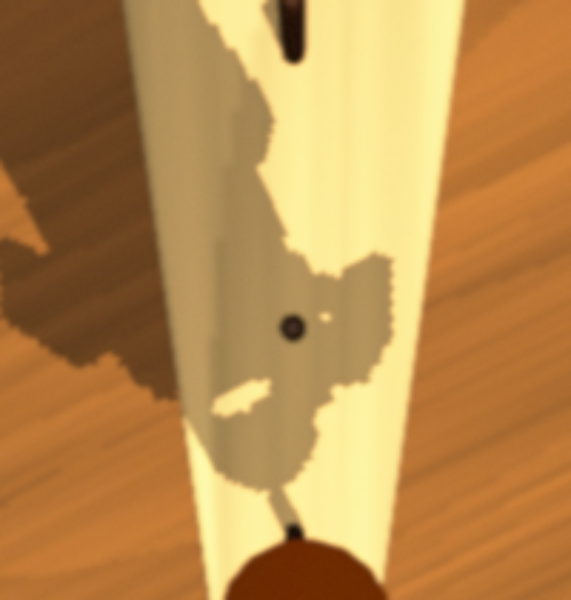

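jog_arm(rows=[[0,0,-0.6,0,0,0],[0,0,-1.2,0,0,0],[0,0,-1.7,0,0,0],[0,0,-2.1,0,0,0],[0,0,-2.35,0,0,0],[0,0,-2.5,0,0,0],[0,0,-2.52,0,0,0],[0,0,-2.52,0,0,0],[0,0,-2.52,0,0,0]])

```text
clock: 6.4
tcp_pos: [0.5751, 0.1431, 0.0606]
orientation: [0.001, 0.234, 0.972, 0.0]
wrist_force: [-0.9, -0.2, 0.1]
finger_gap: 0.0408
grip_force: 31.0
```

jog_arm(rows=[[0,0,0,0,0,0],[0,0,0,0,0,0],[0,0,0,0,0,0],[0,0,0,0,0,0],[0,0,0,0,0,0],[0,0,0,0,0,0],[0,0,0,0,0,0]], jaw=-0.5)

```text
clock: 6.98
tcp_pos: [0.5745, 0.1437, 0.0597]
orientation: [-0.0, 0.233, 0.972, 0.0]
wrist_force: [0.7, 0.3, 0.1]
finger_gap: 0.0638
grip_force: 0.0
```

jog_arm(rows=[[0,0,0.5,0,0,0],[0,0,1.3,0,0,0],[0,0,2.3,0,0,0],[0,0,3,0,0,0],[0,0,3.5,0,0,0],[0,0,3.5,0,0,0]], jaw=-1)

```text
clock: 7.48
tcp_pos: [0.5773, 0.144, 0.2053]
orientation: [0.004, 0.233, 0.972, 0.002]
wrist_force: [0.0, -0.9, -0.4]
finger_gap: 0.0852
grip_force: 0.0
```

jog_arm(rows=[[0.08,-1,0,0,0,0],[0.16,-2,0,0,0,0],[0.24,-3,0,0,0,0],[0.32,-4,0,0,0,0],[0.4,-5,0,0,0,0],[0.48,-6,0,0,0,0],[0.56,-7,0,0,0,0],[0.56,-7.27,0,0,0,0],[0.56,-7.27,0,0,0,0],[0.56,-7.27,0,0,0,0],[0.56,-7.27,0,0,0,0]])

```text
clock: 8.4
tcp_pos: [0.5966, -0.1459, 0.1992]
orientation: [-0.001, 0.233, 0.973, 0.0]
wrist_force: [0.1, 1.3, -0.3]
finger_gap: 0.0856
grip_force: 0.0
```

```bash
python3 - <<'E'
from h import *;import pickle
from workcell import env
w={n:env.read_camera(n) for n in("wrist","scene","side")};pickle.dump(w,open("w4.pkl","wb"));print(env.get_state()["tcp_pos"])
cv2.imwrite("pics/w4.png",np.hstack([cv2.resize(w["wrist"]["pixels"],(440,330)),w["side"]["pixels"][20:350,150:510]])[:,:,::-1])
for D,p in((.063,(.597,-.148)),): print((proj(w["wrist"],circ(*p,D/2,.076)[[0,15,30,45]])*440/512).round(1).tolist())
E
```

```text
[ 0.59696777 -0.14544199  0.19975255]
[[230.8, 188.0], [243.6, 150.8], [203.6, 139.5], [194.3, 178.2]]
```

View pics/w4.png

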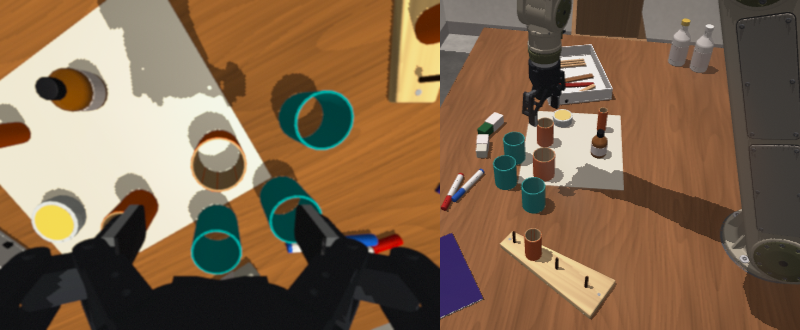

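The 63 rim is at (218,164), exactly as predicted, and 41 is standing on dowel 2. I'll grip 63.

jog_arm(rows=[[0,0,-0.8,0,0,0],[0,0,-1.6,0,0,0],[0,0,-2.4,0,0,0],[0,0,-3.2,0,0,0],[0,0,-3.95,0,0,0],[0,0,-3.95,0,0,0],[0,0,-3.95,0,0,0]])

```text
clock: 9.13
tcp_pos: [0.5955, -0.1454, 0.0405]
orientation: [-0.002, 0.232, 0.973, 0.0]
wrist_force: [0.7, -0.1, 1.1]
finger_gap: 0.085
grip_force: 0.0
```

jog_arm(rows=[[0,0,0,0,0,0],[0,0,0,0,0,0],[0,0,0,0,0,0],[0,0,0,0,0,0],[0,0,0,0,0,0],[0,0,0,0,0,0],[0,0,0,0,0,0]], jaw=1)

```text
clock: 9.72
tcp_pos: [0.5992, -0.1477, 0.0448]
orientation: [0.003, 0.233, 0.972, -0.0]
wrist_force: [-0.6, 0.9, 7.0]
finger_gap: 0.0627
grip_force: 33.4
```

jog_arm(rows=[[0,0,1,0,0,0],[0,0,2,0,0,0],[0,0,3,0,0,0],[0,0,3.5,0,0,0],[0,0,3.5,0,0,0]])

```text
clock: 10.13
tcp_pos: [0.6005, -0.1486, 0.1897]
orientation: [0.006, 0.233, 0.972, -0.001]
wrist_force: [0.4, -1.2, -0.5]
finger_gap: 0.0626
grip_force: 33.7
```

jog_arm(rows=[[-0.4,0.9,0,0,0,0],[-0.8,1.8,0,0,0,0],[-1.2,2.7,0,0,0,0],[-1.6,3.6,0,0,0,0],[-2,4.5,0,0,0,0],[-2.4,5.4,0,0,0,0],[-2.8,6.3,0,0,0,0],[-3.2,7.2,0,0,0,0],[-3.6,8.1,0,0,0,0],[-3.96,9,0,0,0,0],[-3.96,9,0,0,0,0],[-3.96,9,0,0,0,0]])

```text
clock: 11.13
tcp_pos: [0.4375, 0.2145, 0.1819]
orientation: [0.0, 0.231, 0.973, 0.0]
wrist_force: [0.1, -0.4, -1.6]
finger_gap: 0.0629
grip_force: 33.6
```

jog_arm(rows=[[0,0,-0.6,0,0,0],[0,0,-1.2,0,0,0],[0,0,-1.8,0,0,0],[0,0,-2.3,0,0,0],[0,0,-2.7,0,0,0],[0,0,-2.95,0,0,0],[0,0,-3.02,0,0,0],[0,0,-3.02,0,0,0],[0,0,-3.02,0,0,0]])

```text
clock: 11.88
tcp_pos: [0.4394, 0.2117, 0.0615]
orientation: [0.0, 0.234, 0.972, -0.0]
wrist_force: [-1.7, -1.2, 3.1]
finger_gap: 0.063
grip_force: 35.2
```

jog_arm(rows=[[0,0,0,0,0,0],[0,0,0,0,0,0],[0,0,0,0,0,0],[0,0,0,0,0,0],[0,0,0,0,0,0],[0,0,0,0,0,0],[0,0,0,0,0,0]], jaw=-1)

```text
clock: 12.47
tcp_pos: [0.4386, 0.2129, 0.0609]
orientation: [-0.0, 0.233, 0.972, 0.0]
wrist_force: [-0.6, 0.5, -0.3]
finger_gap: 0.0852
grip_force: 0.0
```

jog_arm(rows=[[0,0,0.5,0,0,0],[0,0,1.3,0,0,0],[0,0,2.3,0,0,0],[0,0,3,0,0,0],[0,0,3.5,0,0,0],[0,0,3.5,0,0,0]])

```text
clock: 12.97
tcp_pos: [0.4412, 0.2137, 0.2058]
orientation: [0.004, 0.233, 0.972, 0.002]
wrist_force: [0.5, 0.3, 0.7]
finger_gap: 0.0855
grip_force: 0.0
```

jog_arm(rows=[[0.35,-0.98,0,0,0,0],[0.7,-1.96,0,0,0,0],[1.05,-2.94,0,0,0,0],[1.4,-3.92,0,0,0,0],[1.75,-4.9,0,0,0,0],[2.1,-5.88,0,0,0,0],[2.45,-6.86,0,0,0,0],[2.8,-7.84,0,0,0,0],[3.15,-8.82,0,0,0,0],[3.5,-9.8,0,0,0,0],[3.85,-10.78,0,0,0,0],[4.2,-11.7,0,0,0,0]])

```text
clock: 13.97
tcp_pos: [0.6066, -0.2574, 0.1997]
orientation: [-0.001, 0.233, 0.972, 0.0]
wrist_force: [1.0, 0.6, -0.3]
finger_gap: 0.0856
grip_force: 0.0
```

jog_arm(rows=[[0.26,-0.8,0,0,0,0],[0.26,-0.8,0,0,0,0],[0.26,-0.8,0,0,0,0],[0.26,-0.8,0,0,0,0],[0.26,-0.8,0,0,0,0]])

```text
clock: 14.38
tcp_pos: [0.6165, -0.2857, 0.2006]
orientation: [-0.001, 0.233, 0.973, 0.0]
wrist_force: [-0.1, -0.6, -0.7]
finger_gap: 0.0854
grip_force: 0.0
```

```bash
python3 - <<'E'
from h import *;import pickle
from workcell import env
w={n:env.read_camera(n) for n in("wrist","scene","side")};pickle.dump(w,open("w5.pkl","wb"));s=env.get_state();print(s["tcp_pos"],s["joint_pos"])
cv2.imwrite("pics/w5.png",np.hstack([cv2.resize(w["wrist"]["pixels"],(440,330)),w["side"]["pixels"][20:350,150:510]])[:,:,::-1])
for D,p in((.052,(.617,-.288)),): print((proj(w["wrist"],circ(*p,D/2,.076)[[0,15,30,45]])*440/512).round(1).tolist())
E
```

```text
[ 0.6169748  -0.28571826  0.20148357] [-5.51695343e-01  5.33089250e-01  3.07101456e-01  1.34447513e+00
  1.59316095e-04 -8.26204622e-02]
[[228.4, 183.6], [238.8, 152.9], [206.1, 143.8], [198.4, 175.5]]
```

View pics/w5.png

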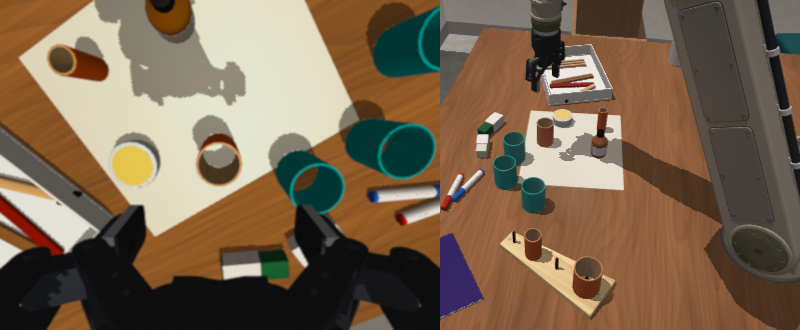

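The 52 rim is at (218,163) as predicted, and the tin edge at x=160 is clear of the fingers. 63 and 41 are on the rack.

jog_arm(rows=[[0,0,-0.8,0,0,0],[0,0,-1.6,0,0,0],[0,0,-2.2,0,0,0],[0,0,-2.8,0,0,0],[0,0,-3.4,0,0,0],[0,0,-4,0,0,0],[0,0,-4,0,0,0],[0,0,-4,0,0,0]], jaw=-0.75)

```text
clock: 15.2
tcp_pos: [0.6159, -0.2857, 0.0401]
orientation: [-0.001, 0.233, 0.973, 0.001]
wrist_force: [-0.0, 1.3, 0.3]
finger_gap: 0.0747
grip_force: 0.0
```

jog_arm(rows=[[0,0,0,0,0,0],[0,0,0,0,0,0],[0,0,0,0,0,0],[0,0,0,0,0,0],[0,0,0,0,0,0],[0,0,0,0,0,0],[0,0,0,0,0,0]], jaw=1)

```text
clock: 15.78
tcp_pos: [0.6185, -0.2879, 0.0436]
orientation: [0.002, 0.233, 0.972, -0.0]
wrist_force: [-1.1, 0.3, 7.3]
finger_gap: 0.0505
grip_force: 31.8
```

jog_arm(rows=[[0,0,1,0,0,0],[0,0,2,0,0,0],[0,0,3,0,0,0],[0,0,3.5,0,0,0],[0,0,3.5,0,0,0]])

```text
clock: 16.2
tcp_pos: [0.6199, -0.289, 0.1889]
orientation: [0.006, 0.233, 0.972, -0.002]
wrist_force: [0.4, -1.0, 0.3]
finger_gap: 0.0506
grip_force: 32.0
```

jog_arm(rows=[[-0.22,0.98,0,0,0,0],[-0.44,1.96,0,0,0,0],[-0.66,2.94,0,0,0,0],[-0.88,3.92,0,0,0,0],[-1.1,4.9,0,0,0,0],[-1.32,5.88,0,0,0,0],[-1.54,6.86,0,0,0,0],[-1.76,7.84,0,0,0,0],[-1.98,8.8,0,0,0,0],[-2.2,9.7,0,0,0,0],[-2.42,10.6,0,0,0,0],[-2.63,11.56,0,0,0,0]])

```text
clock: 17.2
tcp_pos: [0.5107, 0.1766, 0.1806]
orientation: [-0.0, 0.233, 0.972, -0.0]
wrist_force: [0.6, 0.4, -0.5]
finger_gap: 0.0504
grip_force: 31.9
```

jog_arm(rows=[[0,0,0,0,0,0],[0,0,0,0,0,0],[0,0,-0.6,0,0,0],[0,0,-1.2,0,0,0],[0,0,-1.8,0,0,0],[0,0,-2.3,0,0,0],[0,0,-2.7,0,0,0],[0,0,-2.95,0,0,0],[0,0,-3.02,0,0,0],[0,0,-3.02,0,0,0],[0,0,-3.02,0,0,0]])

```text
clock: 18.12
tcp_pos: [0.5124, 0.1741, 0.0604]
orientation: [0.0, 0.234, 0.972, 0.0]
wrist_force: [0.7, -0.2, -0.3]
finger_gap: 0.0501
grip_force: 31.5
```

jog_arm(rows=[[0,0,0,0,0,0],[0,0,0,0,0,0],[0,0,0,0,0,0],[0,0,0,0,0,0],[0,0,0,0,0,0],[0,0,0,0,0,0],[0,0,0,0,0,0]], jaw=-0.75)

```text
clock: 18.7
tcp_pos: [0.5118, 0.1753, 0.0601]
orientation: [0.0, 0.233, 0.972, 0.0]
wrist_force: [-0.3, 0.6, -0.0]
finger_gap: 0.0746
grip_force: 0.0
```

jog_arm(rows=[[0,0,0.5,0,0,0],[0,0,1.3,0,0,0],[0,0,2.3,0,0,0],[0,0,3,0,0,0],[0,0,3.5,0,0,0],[0,0,3.5,0,0,0]])

```text
clock: 19.2
tcp_pos: [0.5145, 0.1759, 0.2053]
orientation: [0.004, 0.233, 0.972, 0.002]
wrist_force: [0.3, -0.5, 0.3]
finger_gap: 0.0749
grip_force: 0.0
```

jog_arm(rows=[[-0.11,-1,0,0,0,0],[-0.22,-2,0,0,0,0],[-0.33,-3,0,0,0,0],[-0.44,-4,0,0,0,0],[-0.55,-5,0,0,0,0],[-0.66,-6,0,0,0,0],[-0.77,-7,0,0,0,0],[-0.88,-8,0,0,0,0],[-0.99,-9,0,0,0,0],[-1.1,-10,0,0,0,0],[-1.21,-11,0,0,0,0],[-1.32,-12,0,0,0,0]], jaw=-0.5)

```text
clock: 20.2
tcp_pos: [0.4581, -0.3065, 0.1993]
orientation: [-0.0, 0.233, 0.972, 0.0]
wrist_force: [0.7, 1.0, 0.1]
finger_gap: 0.0639
grip_force: 0.0
```

jog_arm(rows=[[-0.1,-1,0,0,0,0],[-0.2,-1.9,0,0,0,0],[-0.2,-1.9,0,0,0,0],[-0.2,-1.9,0,0,0,0],[-0.2,-1.9,0,0,0,0],[-0.2,-1.9,0,0,0,0]])

```text
clock: 20.7
tcp_pos: [0.451, -0.3793, 0.1997]
orientation: [-0.0, 0.233, 0.973, 0.001]
wrist_force: [1.0, -0.4, 0.1]
finger_gap: 0.064
grip_force: 0.0
```

```bash
python3 - <<'E'
from h import *;import pickle
from workcell import env
w={n:env.read_camera(n) for n in("wrist","scene","side")};pickle.dump(w,open("w6.pkl","wb"));s=env.get_state();print(s["tcp_pos"],s["joint_pos"])
cv2.imwrite("pics/w6.png",np.hstack([cv2.resize(w["wrist"]["pixels"],(440,330)),w["side"]["pixels"][20:350,150:510]])[:,:,::-1])
for D,p in((.03,(.451,-.381)),): print((proj(w["wrist"],circ(*p,D/2,.076)[[0,15,30,45]])*440/512).round(1).tolist())
E
```

```text
[ 0.4513769  -0.37937536  0.20034476] [-8.35129003e-01  3.51532698e-01  2.43653698e-02  1.24365579e+00
  1.70577506e-04 -3.66251750e-01]
[[224.4, 175.1], [230.3, 157.2], [211.5, 152.0], [206.9, 170.3]]
```

View pics/w6.png

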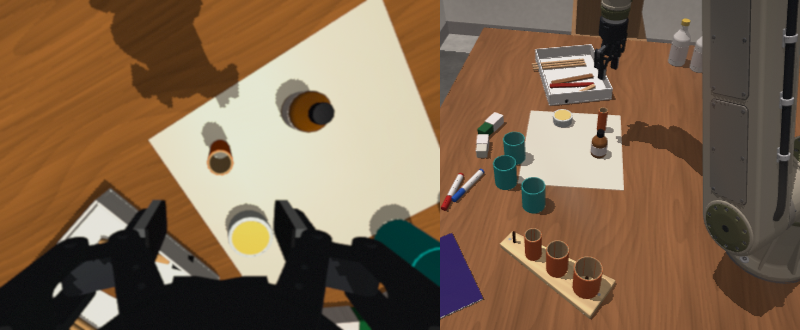

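The 30 rim is at (220,160), about 4 mm from the prediction. I'll correct for that and grip.

jog_arm(rows=[[-0.05,0.1,-0.6,0,0,0],[-0.05,0.1,-1.2,0,0,0],[-0.05,0.1,-1.8,0,0,0],[-0.05,0.1,-2.4,0,0,0],[-0.05,0.1,-3,0,0,0],[-0.05,0.1,-3.5,0,0,0],[-0.05,0.1,-3.95,0,0,0],[-0.05,0.1,-3.95,0,0,0],[-0.05,0.1,-3.95,0,0,0]])

```text
clock: 21.6
tcp_pos: [0.4487, -0.3753, 0.0417]
orientation: [-0.001, 0.233, 0.973, 0.001]
wrist_force: [-0.1, -0.4, -0.2]
finger_gap: 0.0643
grip_force: 0.0
```

jog_arm(rows=[[0,0,0,0,0,0],[0,0,0,0,0,0],[0,0,0,0,0,0],[0,0,0,0,0,0],[0,0,0,0,0,0],[0,0,0,0,0,0],[0,0,0,0,0,0],[0,0,0,0,0,0]], jaw=1)

```text
clock: 22.27
tcp_pos: [0.45, -0.3776, 0.0438]
orientation: [0.001, 0.233, 0.972, -0.001]
wrist_force: [0.9, 1.4, 5.7]
finger_gap: 0.0299
grip_force: 29.5
```

jog_arm(rows=[[0,0,1,0,0,0],[0,0,2,0,0,0],[0,0,3,0,0,0],[0,0,3.5,0,0,0],[0,0,3.5,0,0,0],[0,0,3.5,0,0,0]])

```text
clock: 22.77
tcp_pos: [0.4496, -0.3777, 0.184]
orientation: [0.002, 0.233, 0.972, -0.001]
wrist_force: [-1.1, -0.1, -1.7]
finger_gap: 0.0297
grip_force: 29.9
```

jog_arm(rows=[[0.34,0.95,0,0,0,0],[0.68,1.9,0,0,0,0],[1.02,2.85,0,0,0,0],[1.36,3.8,0,0,0,0],[1.7,4.75,0,0,0,0],[2.04,5.7,0,0,0,0],[2.38,6.65,0,0,0,0],[2.72,7.6,0,0,0,0],[3.06,8.55,0,0,0,0],[3.4,9.5,0,0,0,0],[3.74,10.45,0,0,0,0],[4.08,11.4,0,0,0,0]])

```text
clock: 23.77
tcp_pos: [0.6112, 0.0812, 0.1798]
orientation: [-0.002, 0.233, 0.972, -0.0]
wrist_force: [1.3, -1.8, 0.9]
finger_gap: 0.0297
grip_force: 30.0
```

jog_arm(rows=[[0.35,0.96,0,0,0,0],[0.35,0.96,0,0,0,0],[0.35,0.96,-0.5,0,0,0],[0.35,0.96,-1,0,0,0],[0.35,0.96,-1.4,0,0,0],[0.35,0.96,-1.4,0,0,0],[0.35,0.96,-1.4,0,0,0]])

```text
clock: 24.35
tcp_pos: [0.6242, 0.1173, 0.1236]
orientation: [-0.003, 0.233, 0.972, -0.001]
wrist_force: [-0.1, -0.5, 0.7]
finger_gap: 0.0297
grip_force: 30.0
```

```bash
python3 - <<'E'
from h import *;import pickle
from workcell import env
w={n:env.read_camera(n) for n in("wrist","scene","side")};pickle.dump(w,open("w7.pkl","wb"));s=env.get_state();print(s["tcp_pos"])
cv2.imwrite("pics/w7.png",np.hstack([cv2.resize(w["wrist"]["pixels"],(400,300)),cv2.resize(w["scene"]["pixels"][120:270,290:490],(400,300))])[:,:,::-1])
E
```

```text
[0.62671232 0.11736635 0.12695953]
```

View pics/w7.png

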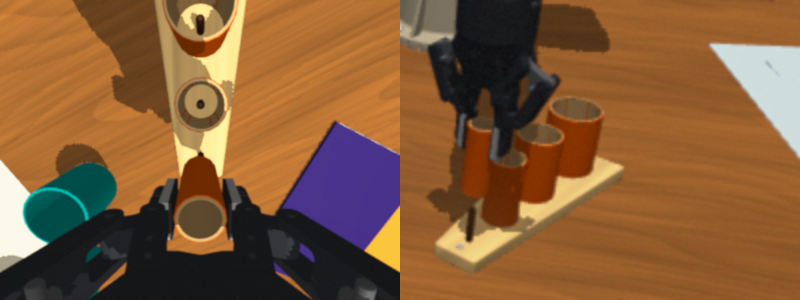

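The wrist view shows dowel 1's foot at (201,154) in line with the held tube, and the next ring (200,105) is 41 on dowel 2. In the scene view the tube is above dowel 1's tip at (472,207). I'll lower it.

jog_arm(rows=[[0,0,-0.4,0,0,0],[0,0,-0.8,0,0,0],[0,0,-1.1,0,0,0],[0,0,-1.4,0,0,0],[0,0,-1.57,0,0,0],[0,0,-1.62,0,0,0],[0,0,-1.62,0,0,0],[0,0,-1.62,0,0,0]])

```text
clock: 25.17
tcp_pos: [0.6269, 0.1176, 0.0624]
orientation: [0.001, 0.233, 0.972, 0.0]
wrist_force: [0.6, -0.3, 0.0]
finger_gap: 0.0299
grip_force: 30.0
```

jog_arm(rows=[[0,0,0,0,0,0],[0,0,0,0,0,0],[0,0,0,0,0,0],[0,0,0,0,0,0],[0,0,0,0,0,0],[0,0,0,0,0,0],[0,0,0,0,0,0]], jaw=-0.5)

```text
clock: 25.75
tcp_pos: [0.6262, 0.1177, 0.0613]
orientation: [-0.0, 0.233, 0.972, 0.0]
wrist_force: [0.7, 0.7, -0.6]
finger_gap: 0.064
grip_force: 0.0
```

jog_arm(rows=[[0,0,0.5,0,0,0],[0,0,1.3,0,0,0],[0,0,2.3,0,0,0],[0,0,3,0,0,0],[0,0,3.5,0,0,0],[0.5,-1,3.5,0,0,0],[1,-2,3.5,0,0,0],[1,-3,3.5,0,0,0],[1,-4,3.5,0,0,0],[1,-4,3.5,0,0,0],[1,-4,3.5,0,0,0]])

```text
clock: 26.67
tcp_pos: [0.6661, -0.0454, 0.2009]
orientation: [-0.0, 0.236, 0.972, 0.0]
wrist_force: [-0.4, 0.5, -0.7]
finger_gap: 0.0637
grip_force: 0.0
```

```bash
python3 - <<'E'
from h import *;import pickle
from workcell import env
w={n:env.read_camera(n) for n in("scene","side")};pickle.dump(w,open("w8.pkl","wb"));s=env.get_state();print(s["tcp_pos"],s["clock"])
cv2.imwrite("pics/w8.png",np.hstack([cv2.resize(w["side"]["pixels"][220:340,190:350],(400,300)),cv2.resize(w["scene"]["pixels"][120:270,290:490],(400,300))])[:,:,::-1])
E
```

```text
[ 0.66598291 -0.0422068   0.20116525] 26.7667
```

View pics/w8.png

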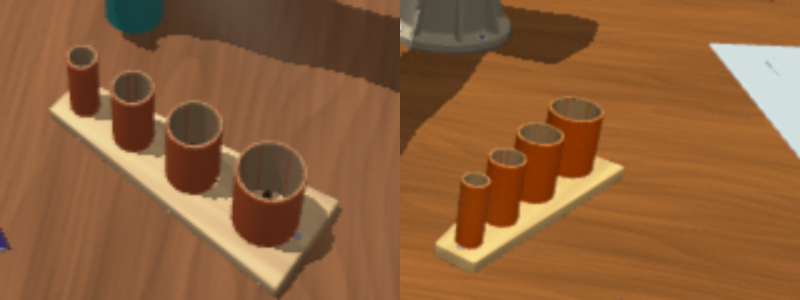

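All four sleeves stand upright on the board in size order, from thin at (83,80) to fat at (268,192) in the side crop. The arm is clear of everything.

```bash
python3 -c "
from workcell import env
print(env.hand_in())"
```

```text
the job is handed in; nothing more can be done
None
```

I put all four sleeves on their dowels in size order, upright and let go, without touching the bottle or the wax tin, and handed the job in at about 27 s; the hand-in returned no verdict.

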